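Load the last bottle and latch the rack

TASK

Slide the wide squeeze bottle that stands at the open end of the wooden rack along the back rail, without lifting it, until it touches the two bottles already in the lane. Then swing the steel latch bar over and down across the lane behind it, until it lies fully in its catch on the rail. Keep the bottles upright and leave everything else on the chest where it is.

Things in the scene. Friction and masses are not known exactly. Their poses are not given: they have to be found in the camera images.
- rack: fixed wooden bottle rack. y runs along the lane from its open end (-y, robot's right) to the closed end; x across it, from front to back rail; z up. Origin: under the base, on the lane's centre line, in the latch bar's plane. Base: top z = 6 mm, x = -57 to 39, y = -125 to 172. Back rail: inner face x = 27, 10 thick, top z = 46, full length
- lane_end (a point): centre of the end stop's inner face, on the base: x = 0, y = 164, z = 6 mm of the rack; the stop's top is at z = 46 mm. Front lip: inner face x = -31, 8 thick, top z = 26 mm, y = 0 to 164. With all three bottles in, the last one's centre stands at about y = 41 mm of the rack, its near edge 13 mm beyond the closed latch bar's face
- catch (a point): middle of the catch: two upright steel prongs on the rail's top at x = 32 mm, y = -7.5 and +7.5 mm of the rack, tops at z = 67 mm; the point is at z = 52 mm, where the closed bar's axis lies between them
- latch (a joint): angle a of the steel latch bar (8 x 8 x 82 mm, 60 g) about a hinge along rack y: 0 = level across the lane, in the catch (end of travel); pi/2 = upright; starts at 2.1 to 2.5, leaning out to the front, limit 2.6. The peg is at the hinge + 45 mm (cos a along rack x, sin a along z). Hinge friction of 0.045 N m (1 N at the peg) holds the bar wherever it is left: it does not fall shut
- latch_peg (a point): grip point on the latch bar's thumb peg: a round steel peg 10 mm thick along the rack's y axis, sticking out 44 mm from the bar's side towards the open end, with a 12 mm collar at its end; the point is on its axis, 30 mm from the bar's plane. A gripper that closes across the peg can lead it round its arc without turning
- latch_hinge (a point): centre of the latch's hinge, between two steel ears (tops at z = 58 mm) at x = -46, y = 0, z = 52 mm of the rack
- last_bottle: the bottle to be loaded, standing on the rack's base at the open end, with its side at or within 3 mm of the back rail; squeeze bottle with a thin pin-stopped needle tip: round body 49 mm across and about 53 mm tall, shoulder and cap 30 mm across up to 63 mm (the thin needle above, to about 100 mm, cannot be handled); about 85 g; origin at the centre of its underside, z up
- lane_bottle_a: a bottle already in the lane; squeeze bottle with a thin pin-stopped needle tip: round body 49 mm across and about 53 mm tall, shoulder and cap 30 mm across up to 63 mm (the thin needle above, to about 100 mm, cannot be handled); about 85 g; origin at the centre of its underside, z up
- lane_bottle_b: the other bottle already in the lane; squeeze bottle with a thin pin-stopped needle tip: round body 49 mm across and about 53 mm tall, shoulder and cap 30 mm across up to 63 mm (the thin needle above, to about 100 mm, cannot be handled); about 85 g; origin at the centre of its underside, z up
- slim_bottle_a: bystander: slim squeeze bottle 32 mm across, 107 mm tall, in front of the rack's lane; origin under its centre
- slim_bottle_b: bystander: slim squeeze bottle 32 mm across, 113 mm tall, to the right of the rack's open end; origin under its centre
- tip_tin: bystander: flat teal tin 70 x 98 x 30 mm; origin under its centre
- pin_box: bystander: small plywood box 54 x 84 x 29 mm; origin under its centre
- bowl: bystander: green plastic bowl 142 mm across, 73 mm tall; origin under its centre
Things that resemble listed ones, but are neither listed nor needed, are in the scene too. Leave any green look-alike of the last_bottle alone.

How it is judged:
By the outcome, as a careful person would: the job done as asked, in the order asked, and still so for the second after the job is handed in, with the robot touching nothing.
It also fails if it takes over 61 s, if anything falls off the work surface, if the arm or the gripper's body presses on something with over 40 N, if the wrist force passes 120 N, or if a joint passes its speed limit or range.

ROBOT

A 6-joint arm with a two-finger parallel gripper is mounted at the origin on a cart in front of the work surface, level with it; the furniture and walls round the work are solid. World frame = base frame: x ahead of the robot, y to its left, z up, the work surface at z = 0. Lengths are in m, angles in rad, forces in N, time in s.
With the tool pointing down it reaches from about 0.25 to 0.725 m from the base axis. Payload 4 kg.
Tool frame: the origin (TCP) lies midway between the tips of the shut fingers; the grasp point (between the pads) lies 19 mm behind it (bot.grip_depth is the distance from the TCP to the grasp point, in m); z points along the fingers, y is the line along which they close (so a half turn about z gives the same grasp; the last joint's range is limited). The gripper opens to 85 mm and grips with 20 to 120 N. Pads are 22 mm wide; open, the fingers measure 114 mm over their backs; the gripper's body (76 mm by 85 mm) begins 54 mm behind the grasp point. The pads swing forward as they close: fully open they stand 13 mm farther back than shut.
Start: joints at [0, 0.241, 0.005, 1.335, 0, 1.571], TCP at [0.5, -0, 0.231] pointing down, gripper open.
Joint ranges: [-2.72, 2.72], [-1.05, 1.87], [-1.09, 1.28], [-1.99, 2.15], [-1.42, 1.44], [-3.14, 3.14]. Speed limits (rad/s): [2.79, 2.79, 3.14, 3.14, 3.14, 3.14].

INTERFACE

Orientations are given as a unit quaternion [w, x, y, z].
In Python, from rig import bot gives the robot as it stands.
- The arm moves only by the tool step_arm, never from a script. Its argument "series" is a list that holds one entry, the list of rows, each a list of 6 numbers: the shift along the world's x, y, z in units of 25 mm (1.0 is 25 mm), then the turn, a rotation vector about the world's x, y, z in units of 6 degrees (1.0 is 6 degrees). A call has 1 to 10 rows; each row shifts and turns the commanded pose from where the row before left it; what a row does not reach is not made up. A row lasts 1/10 s, in which the tool goes at most 50 mm and 8.59 degrees, less where a joint would pass 70% of its speed; a pose out of reach is approached as far as the arm can. A call is refused whole if a number of a shift passes 1 or a number of a turn 1, either way. A call with a gripper value outside its range is refused whole. "grip" is the closure, from 0 (fully open) to 1 (shut), set as the call begins (left out, the last holds). The fingers move at their own pace and stop on an object; "squeeze" is the grip in N (left out, the last holds). Time passes only in rows, so rows that do not move let the fingers close. It gives the time, the measured TCP pose, the force, the opening and the grip force at its end, in the units of the state.
- bot.observe(): the state, without advancing time (a new reading comes with each control period).
- bot.camera(name): name is "scene" or "side" or "wrist"; returns a dict with "frame" (480x640x3 uint8, red, green, blue), "fx", "fy", "cx", "cy" (pixels), "k1" (the pictures are not rectified: a ray, as slopes to the right and down, at radius r is drawn at 1 + k1 r^2 times it, then the intrinsics apply), "origin" and "rotation" of the camera in the world. Camera axes: x right, y down, z forward; pixel columns grow to the right and rows downward; lengths in m; the calibration is good to about 2 mm. A picture is of the moment at which its call begins. There is no depth.
- bot.sign_off(): hands the job in; it is judged then, once.
The state is a dict: "clock": time; "qpos": joint angles; "joint_vel": joint speeds; "effort": joint torques, N m; "ee_pos": TCP position; "ee_rot": TCP orientation; "force": force on the tool from outside, world axes, zero at the start; "torque": the same for the moment, N m; "gripper_width": finger opening in m; "gripper_force": force on a finger pad.
Only numpy, scipy, OpenCV 4.12 (cv2) and the standard library are available. Lean on these libraries where they do the work, as an engineer would, in place of code of your own. Each camera call takes 0.05 s, during which the arm holds its last target. There are 200 camera calls.

## Working session

There is one attempt and no reset: what is moved stays moved. The work goes in short steps, Python scripts to look and compute and a tool call to move; the robot and the scene stay as the last step left them, time stands still between calls to the robot, and variables do not carry over. Pictures are saved under pics/ and viewed, at most 13 in all, crops included, and the job is handed in when it is done.

Besides the shell and the picture viewer there is one more tool, called after "Request:" by a JSON object that holds its "api" and its "payload", one argument or row to a line. step_arm: Moves the arm, as the interface text tells. Its arguments: {"type":"object","properties":{"series":{"type":"array","items":{"type":"array","items":{"type":"array","items":{"type":"number"}}}},"grip":{"type":"number"},"squeeze":{"type":"number"}},"required":["series"]}

```bash
mkdir -p pics; ls
cat > h.py <<'E'
import numpy as np, cv2, pickle
from rig import bot
def snap(n,tag):
    c=bot.camera(n); cv2.imwrite(f'pics/{tag}.png',c['frame'][:,:,::-1]); pickle.dump(c,open(f'pics/{tag}.pkl','wb')); return c
def load(tag): return pickle.load(open(f'pics/{tag}.pkl','rb'))
def ray(c,u,v):
    d=np.array([(u-c['cx'])/c['fx'],(v-c['cy'])/c['fy']]); s=d.copy()
    for _ in range(20): s=d/(1+c['k1']*(s@s))
    r=np.array(c['rotation'])@np.array([s[0],s[1],1]); return np.array(c['origin']),r/np.linalg.norm(r)
def onz(c,u,v,z):
    o,r=ray(c,u,v); return o+r*(z-o[2])/r[2]
def tri(*obs):
    A=np.zeros((3,3));b=np.zeros(3);R=[]
    for c,u,v in obs:
        o,r=ray(c,u,v);P=np.eye(3)-np.outer(r,r);A+=P;b+=P@o;R.append((o,P))
    p=np.linalg.solve(A,b);return p,[round(1000*np.linalg.norm(P@(p-o)),1) for o,P in R]
def proj(c,p):
    q=np.array(c['rotation']).T@(np.array(p)-c['origin']);s=q[:2]/q[2];s=s*(1+c['k1']*(s@s));return np.array([c['fx']*s[0]+c['cx'],c['fy']*s[1]+c['cy']])
E
python3 - <<'E'
from h import *
for n in ['scene','side','wrist']:
    c=snap(n,n+'0'); print(n,c['fx'],c['k1'],np.round(c['origin'],3),np.round(c['rotation'],2).tolist())
print(bot.observe())
E
```

```text
pics
scene 588.2095984175619 -0.15246676984850807 [-0.348  0.9    0.682] [0.2, -0.3, 0.79, -0.5]
side 544.7869179253012 -0.0385092304161538 [ 0.49  -1.021  0.966] [-0.41, 0.91, -0.02, 0.0]
wrist 405.81818782280965 -0.041963591713524845 [0.499 0.073 0.373] [0.14, 0.99, 0.0, -0.0]
{'clock': 0.15, 'qpos': array([ 2.87069195e-06,  2.41255793e-01,  4.03569507e-03,  1.33521467e+00,
       -2.38376372e-05,  1.57082744e+00]), 'joint_vel': array([-0.00154725, -0.00264188,  0.00362075, -0.00061391, -0.00166522,
       -0.00017846]), 'effort': array([-1.62746033e-03, -3.72633219e+01,  2.52638429e+01,  1.23480460e-02,
       -1.30651040e-05,  1.49362950e-05]), 'ee_pos': array([ 4.99515631e-01, -5.80076738e-06,  2.30610314e-01]), 'ee_rot': array([-5.70838055e-04,  7.07116521e-01,  7.07096566e-01, -5.87713489e-04]), 'force': array([-0.22607056, -1.2808777 ,  0.02611381]), 'torque': array([ 0.0002015 , -0.03222248, -0.03490297]), 'gripper_force': 0.0, 'gripper_width': 0.08538162078826045}
```

View pics/scene0.png

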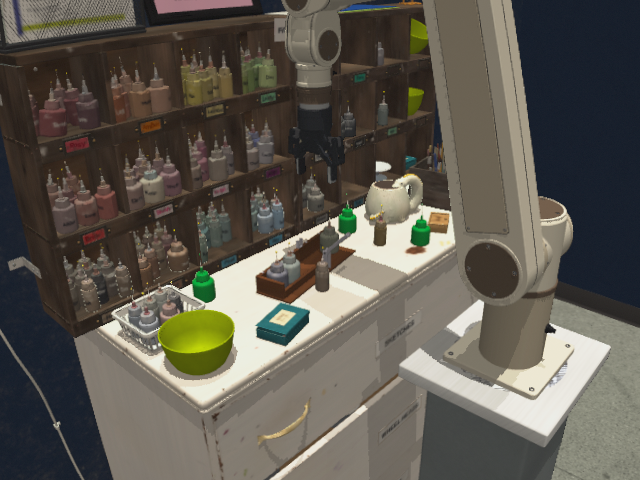

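View pics/side0.png

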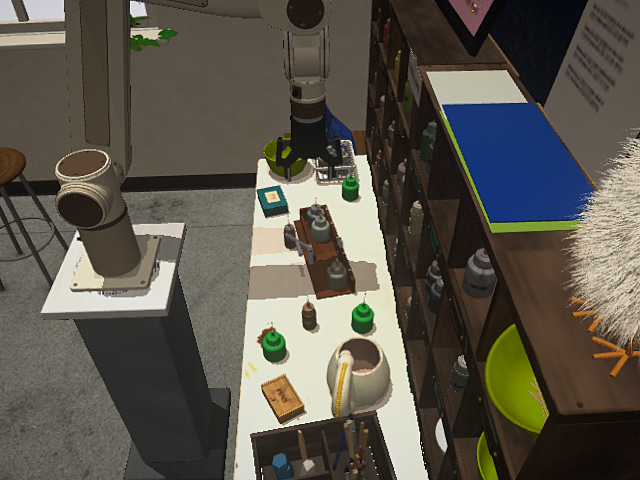

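View pics/wrist0.png

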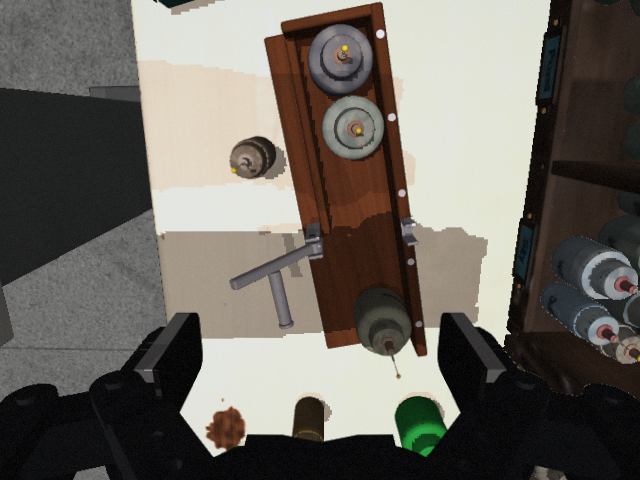

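The wrist view shows the rack with its rail on the right (screws at 380,34 to 419,324), hinge about (314,240), bar tip (235,283), peg end (287,325) and catch (409,230). Candidates for last_bottle are the grey-olive bottle on the rack's open end, wrist (382,315) / side (337,275), and the green look-alikes at side (363,318), (274,346) and (350,188), which stand off the rack. The grey one, on the base against the rail, fits the description. I'll confirm it in one enlarged side crop.

```bash
sed -i "s/^from rig import bot/from rig import bot\nfrom scipy.spatial.transform import Rotation as Ro/; s/c=bot.camera(n);/c=bot.camera(n); q=c['rotation']; c['rotation']=Ro.from_quat([q[1],q[2],q[3],q[0]]).as_matrix();/" h.py
python3 - <<'E'
from h import *
s=snap('side','side1'); w=snap('wrist','wrist1')
im=s['frame'][190:300,265:375,::-1]; a=cv2.resize(im,(600,600),interpolation=cv2.INTER_CUBIC)
cv2.imwrite('pics/crop.png',a)
print('screws z.046');
for p in [(380,34),(391,117),(402,193),(411,262),(419,324)]: print(onz(w,*p,.046).round(4))
print('hinge.052',onz(w,314,240,.052),'catch',onz(w,409,231,.06),'cap base',onz(w,386,327,.065+.0),'base corners',onz(w,328,348,.003),onz(w,427,355,.046))
print('a cap',onz(w,343,56,.069),'b',onz(w,357,128,.069))
E
```

```text
screws z.046
[0.5429 0.1367 0.046 ]
[0.5537 0.0778 0.046 ]
[0.5655 0.0185 0.046 ]
[ 0.5767 -0.0408  0.046 ]
[ 0.5879 -0.0997  0.046 ]
hinge.052 [ 0.49396219 -0.01961469  0.052     ] catch [ 0.57004531 -0.00969002  0.06      ] cap base [ 0.55490479 -0.09244882  0.065     ] base corners [ 0.50730817 -0.15006579  0.003     ] [ 0.59774935 -0.13159939  0.046     ]
a cap [0.51468286 0.11806762 0.069     ] b [0.5255695  0.06968942 0.069     ]
```

View pics/crop.png

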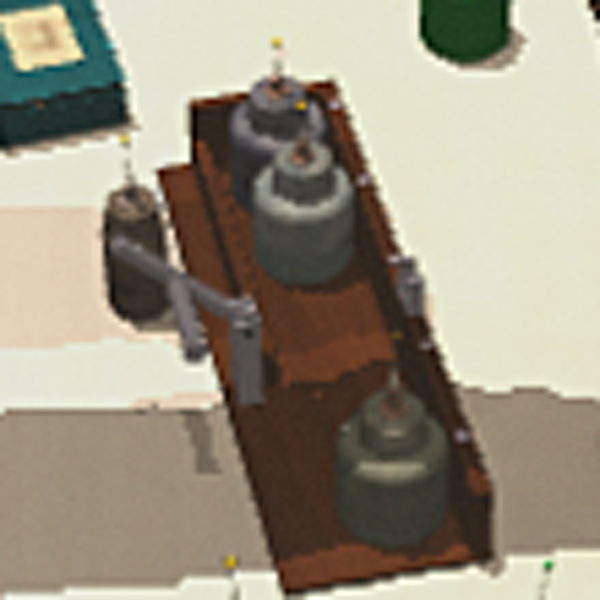

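The crop confirms it: a grey bottle stands on the base against the rail at crop (392,480), with the latch leaning to the front (bar tip 117,243, peg end 193,352, hinge 248,312). I'll triangulate these points now, together with the neighbours near the approach.

Run:
```python
from h import *
s=load('side1');w=load('wrist1')
def S(u,v): return (s,265+u/5.4545,190+v/5.4545)
P={'screw1':((380,34),(335,105)),'screw2':((391,117),(365,180)),'screw5':((419,324),(463,436)),'catch':((409,230),(410,275)),'hinge':((314,238),(248,306)),
'bartip':((235,283),(117,243)),'pegend':((287,325),(193,352)),'pegroot':((274,274),(178,285)),'lastcap':((387,330),(392,410)),'bcap':((358,128),(303,155))}
al=None; R={}
e=np.array([.5879-.5429,-.0997-.1367]);ry=-e/np.linalg.norm(e);rx=np.array([ry[1],-ry[0]])
o=np.array([.5695,-.0098])-.032*rx
print('rx',rx,'yaw',np.degrees(np.arctan2(rx[1],rx[0])),'o',o)
for k,(a,b) in P.items():
    p,r=tri((w,*a),S(*b)); d=p[:2]-o
    print(k,p.round(4),r,'rack',np.round([d@rx*1e3,d@ry*1e3,p[2]*1e3],1))
# neighbours: blobs in side view
for n,b,z in [('slimb base',(309,328),0),('slimb top',(309,303),.09),('green base',(363,331),0),('green cap',(362,310),.06)]:
    p=onz(s,*b,z);d=p[:2]-o;print(n,p.round(3),np.round([d@rx*1e3,d@ry*1e3],0))
```

```text
rx [0.98236038 0.18699753] yaw 10.777615364733885 o [ 0.53806447 -0.01578392]
screw1 [0.5445 0.1377 0.0415] [np.float64(0.9), np.float64(0.9)] rack [ 35.  149.6  41.5]
screw2 [0.5556 0.0779 0.0421] [np.float64(1.3), np.float64(1.3)] rack [34.8 88.8 42.1]
screw5 [ 0.589  -0.1008  0.044 ] [np.float64(0.6), np.float64(0.6)] rack [ 34.2 -93.   44. ]
catch [ 0.5715 -0.0094  0.0578] [np.float64(1.0), np.float64(1.0)] rack [34.   0.  57.8]
hinge [ 0.4959 -0.0183  0.0507] [np.float64(1.9), np.float64(1.9)] rack [-41.9   5.4  50.7]
bartip [ 0.4399 -0.0355  0.1069] [np.float64(1.0), np.float64(1.0)] rack [-100.1   -1.   106.9]
pegend [ 0.4728 -0.0814  0.0824] [np.float64(0.1), np.float64(0.1)] rack [-76.4 -52.2  82.4]
pegroot [ 0.4653 -0.0378  0.0829] [np.float64(1.5), np.float64(1.5)] rack [-75.6  -8.   82.9]
lastcap [ 0.5577 -0.0984  0.0593] [np.float64(0.7), np.float64(0.7)] rack [  3.8 -84.8  59.3]
bcap [0.5267 0.0697 0.0662] [np.float64(0.1), np.float64(0.1)] rack [ 4.8 86.1 66.2]
slimb base [ 0.487 -0.237 -0.   ] [ -91. -208.]
slimb top [ 0.489 -0.242  0.09 ] [ -90. -213.]
green base [ 0.608 -0.251  0.   ] [  25. -245.]
green cap [ 0.604 -0.241  0.06 ] [  23. -234.]
```

Request:
{"api": "step_arm", "payload": {
  "series": [
    [[0.41,-0.96,0,0,0,0.3],[0.41,-0.96,0,0,0,0.3],[0.41,-0.96,0,0,0,0.3],[0.41,-0.96,0,0,0,0.3],[0.41,-0.96,0,0,0,0.3],[0.41,-0.96,0,0,0,0.3],[0,0,-0.8,0,0,0],[0,0,-0.8,0,0,0],[0,0,0,0,0,0],[0,0,0,0,0,0]]
  ],
  "grip": 0.76
}}

```text
clock: 1.25
ee_pos: [0.5612, -0.1439, 0.1912]
ee_rot: [-0.001, 0.637, 0.771, -0.0]
force: [1.0, -1.2, -0.3]
gripper_width: 0.0206
gripper_force: 0.0
```

Run:
```python
from h import *
snap('wrist','wrist2');s=bot.observe();print(s['ee_pos'],s['ee_rot'],s['gripper_width'],s['force'])
```

```text
[ 0.56181803 -0.14396077  0.19204956] [3.29563610e-04 6.37343124e-01 7.70580050e-01 1.46092643e-04] 0.02060537069822781 [0.40500146 0.33475688 0.04364841]
```

View pics/wrist2.png

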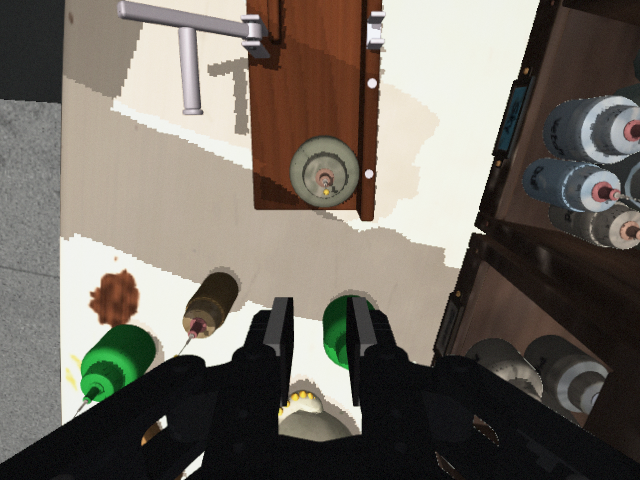

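The rack is now upright in the image, the bottle's body circle is at (325,172), the peg end at (193,108) and its root at (187,32).

Run:
```python
from h import *
w=load('wrist2');v=load('wrist1')
rx=np.array([.98236,.187]);ry=np.array([-.187,.98236]);o=np.array([.5381,-.0158])
def rep(k,p): d=p[:2]-o; print(k,p.round(4),np.round([d@rx*1e3,d@ry*1e3,p[2]*1e3],1))
rep('body',onz(w,325,172,.050)); rep('bodyL',onz(w,290,172,.05)); rep('bodyR',onz(w,360,172,.05));rep('bodyback',onz(w,325,208,.05))
rep('screw5',tri((v,419,324),(w,368.5,174))[0]);rep('screw4',tri((v,411,262),(w,372,84))[0])
for k,a,b in [('pegend',(287,325),(193,108)),('pegroot',(275,276),(187,32)),('cap',(386,330),(325,180)),('catch',(409,229),(377,30)),('hinge',(314,240),(254,31))]:
    p,r=tri((v,*a),(w,*b)); rep(k,p); print(r)
rep('railend',onz(w,366,220,.046)); rep('baseL',onz(w,255,209,.006))
```

```text
body [ 0.5563 -0.1035  0.05  ] [  1.5 -89.5  50. ]
bodyL [ 0.5325 -0.108   0.05  ] [-22.8 -89.6  50. ]
bodyR [ 0.5802 -0.0989  0.05  ] [ 25.8 -89.5  50. ]
bodyback [ 0.5612 -0.1284  0.05  ] [   1.6 -114.9   50. ]
screw5 [ 0.5871 -0.0992  0.0471] [ 32.6 -91.1  47.1]
screw4 [ 0.5763 -0.0407  0.0466] [ 32.8 -31.6  46.6]
pegend [ 0.4735 -0.0773  0.0901] [-75.  -48.3  90.1]
[np.float64(0.1), np.float64(0.1)]
pegroot [ 0.465  -0.0375  0.0879] [-75.8  -7.7  87.9]
[np.float64(0.1), np.float64(0.1)]
cap [ 0.5588 -0.11    0.0387] [  2.7 -96.4  38.7]
[np.float64(1.1), np.float64(1.1)]
catch [ 0.5712 -0.0096  0.0541] [33.7 -0.1 54.1]
[np.float64(0.0), np.float64(0.0)]
hinge [ 0.4935 -0.0226  0.0422] [-45.1   1.7  42.2]
[np.float64(0.3), np.float64(0.3)]
railend [ 0.5924 -0.1323  0.046 ] [  31.6 -124.6   46. ]
baseL [ 0.507  -0.1488  0.006 ] [ -55.4 -124.9    6. ]
```

Request:
{"api": "step_arm", "payload": {
  "series": [
    [[0.05,-0.24,0,0,0,0],[0.04,-0.24,0,0,0,0],[0,0,-1,0,0,0],[0,0,-1,0,0,0],[0,0,-1,0,0,0],[0,0,-1,0,0,0],[0,0,-1,0,0,0],[0,0,-0.8,0,0,0],[0,0,-0.36,0,0,0],[0,0,0,0,0,0]]
  ],
  "grip": 0.82
}}

```text
clock: 2.3
ee_pos: [0.5631, -0.1561, 0.0364]
ee_rot: [-0.001, 0.638, 0.77, -0.0]
force: [0.6, 0.3, 0.7]
gripper_width: 0.0156
gripper_force: 0.0
```

Run:
```python
from h import *
snap('wrist','wrist3');s=bot.observe();print(s['ee_pos'],s['gripper_width'],s['force'])
```

```text
[ 0.56397161 -0.15630828  0.03755537] 0.015335429006841653 [-0.05176416  0.95983746  0.57980968]
```

View pics/wrist3.png

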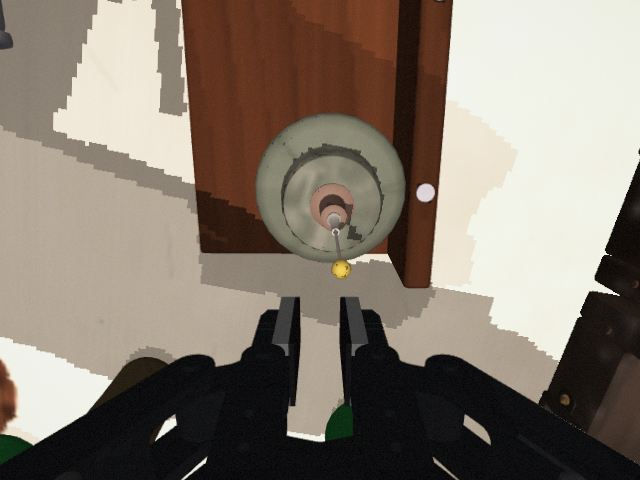

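Request:
{"api": "step_arm", "payload": {
  "series": [
    [[-0.06,0.3,0,0,0,0],[-0.06,0.3,0,0,0,0],[-0.05,0.25,0,0,0,0],[-0.05,0.25,0,0,0,0],[-0.05,0.27,0,0,0,0],[-0.05,0.27,0,0,0,0],[-0.05,0.27,0,0,0,0],[-0.05,0.27,0,0,0,0],[-0.05,0.27,0,0,0,0],[-0.05,0.27,0,0,0,0]]
  ]
}}

```text
clock: 3.35
ee_pos: [0.5506, -0.0874, 0.0373]
ee_rot: [-0.0, 0.637, 0.771, -0.0]
force: [0.4, -0.4, 0.7]
gripper_width: 0.0153
gripper_force: 0.4
```

Request:
{"api": "step_arm", "payload": {
  "series": [
    [[-0.05,0.27,0,0,0,0],[-0.05,0.27,0,0,0,0],[-0.05,0.27,0,0,0,0],[-0.05,0.27,0,0,0,0],[-0.05,0.27,0,0,0,0],[-0.05,0.27,0,0,0,0],[-0.05,0.2,0,0,0,0],[0,0,0,0,0,0]]
  ]
}}

```text
clock: 4.15
ee_pos: [0.5417, -0.0416, 0.0372]
ee_rot: [-0.0, 0.637, 0.771, 0.0]
force: [0.6, -0.2, 0.3]
gripper_width: 0.0156
gripper_force: 0.0
```

Run:
```python
from h import *
snap('wrist','wrist4');s=bot.observe();p=s['ee_pos'];d=p[:2]-[.5381,-.0158];print(p,s['force'],d@[.98236,.187],d@[-.187,.98236])
```

```text
[ 0.54177874 -0.0419959   0.03722034] [ 0.47384526 -0.59042792 -0.04897701] -0.0012847862711270013 -0.02642172774955254
```

View pics/wrist4.png

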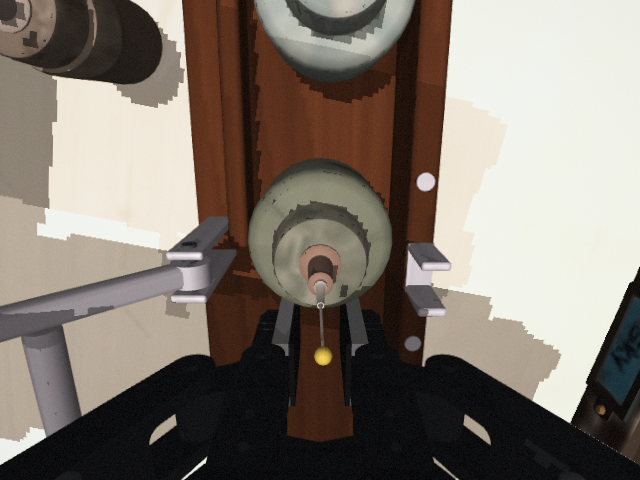

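Bottle is nested against the fingers at (320,225), upright, about 27 mm short of the lane bottle at (335,80).

Request:
{"api": "step_arm", "payload": {
  "series": [
    [[-0.05,0.26,0,0,0,0],[-0.05,0.26,0,0,0,0],[-0.05,0.22,0,0,0,0],[-0.03,0.13,0,0,0,0],[-0.01,0.06,0,0,0,0],[-0.01,0.06,0,0,0,0],[-0.01,0.06,0,0,0,0],[0,0,0,0,0,0]]
  ]
}}

```text
clock: 5.0
ee_pos: [0.5367, -0.0161, 0.0373]
ee_rot: [-0.0, 0.637, 0.771, 0.0]
force: [-0.4, 0.4, 0.3]
gripper_width: 0.0152
gripper_force: 0.0
```

Run:
```python
from h import *
snap('wrist','wrist5');s=bot.observe();p=s['ee_pos'];d=p[:2]-[.5381,-.0158];print(p,s['force'],d@[.98236,.187],d@[-.187,.98236])
```

```text
[ 0.53671867 -0.01620234  0.03727467] [-0.34831538 -0.36703328  0.2679886 ] -0.0014322031705913346 -0.0001369315805960874
```

Request:
{"api": "step_arm", "payload": {
  "series": [
    [[-0.01,0.06,0,0,0,0],[-0.01,0.06,0,0,0,0],[0,0,0,0,0,0]]
  ]
}}

```text
clock: 5.35
ee_pos: [0.5362, -0.0131, 0.0373]
ee_rot: [-0.0, 0.637, 0.771, 0.0]
force: [0.6, -1.4, 0.1]
gripper_width: 0.0156
gripper_force: 0.1
```

Request:
{"api": "step_arm", "payload": {
  "series": [
    [[-0.01,0.05,0,0,0,0],[-0.01,0.05,0,0,0,0],[0,0,0,0,0,0]]
  ]
}}

```text
clock: 5.65
ee_pos: [0.5357, -0.0106, 0.0373]
ee_rot: [-0.0, 0.637, 0.771, -0.0]
force: [-0.0, -0.6, 0.1]
gripper_width: 0.0152
gripper_force: 0.2
```

Run:
```python
from h import *
snap('wrist','wrist6');s=bot.observe();p=s['ee_pos'];d=p[:2]-[.5381,-.0158];print(p,s['force'],d@[.98236,.187],d@[-.187,.98236])
```

```text
[ 0.5356699  -0.01064487  0.03726444] [ 0.12559502 -0.32823795 -1.0240853 ] -0.001423224415965029 0.005518619534289637
```

View pics/wrist6.png

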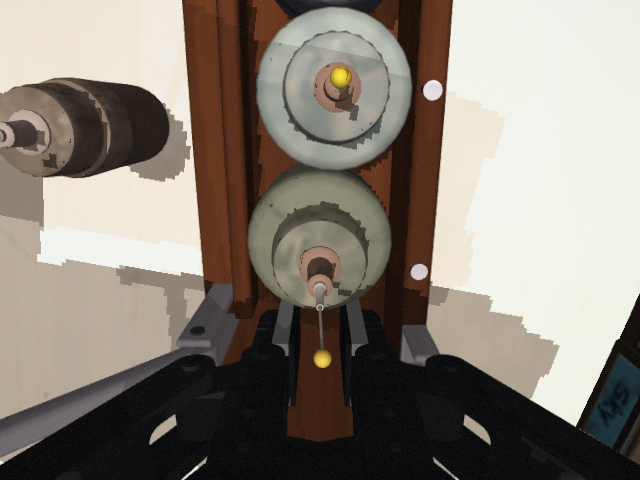

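The moved bottle now meets the lane bottle at about (325,166), upright; I'll nudge on until the force confirms contact.

Request:
{"api": "step_arm", "payload": {
  "series": [
    [[-0.01,0.05,0,0,0,0],[-0.01,0.05,0,0,0,0],[0,0,0,0,0,0]]
  ]
}}

```text
clock: 6.0
ee_pos: [0.5352, -0.0081, 0.0373]
ee_rot: [-0.0, 0.637, 0.771, -0.0]
force: [1.2, -0.8, -0.8]
gripper_width: 0.0155
gripper_force: 0.4
```

Run:
```python
from h import *
snap('wrist','wrist7');s=bot.observe();p=s['ee_pos'];d=p[:2]-[.5381,-.0158];print(s['force'],s['effort'],d@[-.187,.98236])
a=load('wrist6')['frame'];b=load('wrist7')['frame']
# shift of b's cap / last bottle / rack screw
for n,(x0,y0,x1,y1) in {'b':(280,30,390,145),'last':(262,190,380,300),'screw':(418,75,448,105),'needleb':(322,60,360,100)}.items():
    r=cv2.matchTemplate(b,a[y0:y1,x0:x1],cv2.TM_CCOEFF_NORMED);_,m,_,l=cv2.minMaxLoc(r);print(n,l[0]-x0,l[1]-y0,round(m,3))
```

```text
[ 0.28376581 -1.3480755  -0.46723999] [ 4.02431572e-01 -4.34839118e+01  2.05780989e+01  2.87999294e-02
  2.12101964e-01  7.55244924e-03] 0.00805463122252672
b 1 1 0.944
last 0 0 0.947
screw -1 9 0.964
needleb 1 0 0.946
```

Request:
{"api": "step_arm", "payload": {
  "series": [
    [[-0.01,0.04,0,0,0,0],[0,0,0,0,0,0],[0,0,0,0,0,0]]
  ]
}}

```text
clock: 6.35
ee_pos: [0.5351, -0.0077, 0.0374]
ee_rot: [0.0, 0.638, 0.77, -0.0]
force: [0.4, -2.9, -0.4]
gripper_width: 0.0151
gripper_force: 1.5
```

Request:
{"api": "step_arm", "payload": {
  "series": [
    [[-0.01,0.04,0,0,0,0],[0,0,0,0,0,0],[0,0,0,0,0,0]]
  ]
}}

```text
clock: 6.65
ee_pos: [0.5351, -0.0074, 0.0374]
ee_rot: [0.001, 0.638, 0.77, -0.001]
force: [0.9, -5.3, -0.5]
gripper_width: 0.0152
gripper_force: 2.7
```

Run:
```python
from h import *
snap('wrist','wrist8');snap('side','side2');s=bot.observe();p=s['ee_pos'];d=p[:2]-[.5381,-.0158];print(s['force'],d@[-.187,.98236])
a=load('wrist7')['frame'];b=load('wrist8')['frame']
for n,(x0,y0,x1,y1) in {'b':(280,30,390,145),'last':(262,190,380,300),'screw':(418,84,448,114)}.items():
    r=cv2.matchTemplate(b,a[y0:y1,x0:x1],cv2.TM_CCOEFF_NORMED);_,m,_,l=cv2.minMaxLoc(r);print(n,l[0]-x0,l[1]-y0,round(m,3))
i1=load('side1')['frame'];i2=load('side2')['frame']
# bottle a and b motion in the side view
for n,(x0,y0,x1,y1) in {'a':(305,203,327,220),'b':(311,213,331,242),'tin':(258,185,288,217)}.items():
    r=cv2.matchTemplate(i2,i1[y0:y1,x0:x1],cv2.TM_CCOEFF_NORMED);_,m,_,l=cv2.minMaxLoc(r);print(n,l[0]-x0,l[1]-y0,round(m,3))
```

```text
[ 1.38967971 -6.41388    -1.18533849] 0.008774713779995067
b 0 1 0.937
last 0 2 0.955
screw -1 3 0.968
a -245 -12 0.768
b -50 199 0.549
tin 0 0 1.0
```

Seated with a firm 6 N stop. Back out, then rise.

Request:
{"api": "step_arm", "payload": {
  "series": [
    [[0.05,-0.25,0,0,0,0],[0.09,-0.49,0,0,0,0],[0.09,-0.49,0,0,0,0],[0.09,-0.49,0,0,0,0],[0.06,-0.25,0,0,0,0],[0,0,0.8,0,0,0],[0,0,1,0,0,0],[0,0,1,0,0,0],[0,0,1,0,0,0],[0,0,0.7,0,0,0]]
  ]
}}

```text
clock: 7.75
ee_pos: [0.5449, -0.056, 0.1517]
ee_rot: [0.001, 0.638, 0.77, 0.001]
force: [-0.0, -0.8, 0.4]
gripper_width: 0.0157
gripper_force: 0.0
```

Request:
{"api": "step_arm", "payload": {
  "series": [
    [[-0.6,-0.02,0,0,0,0],[-0.6,-0.02,0,0,0,0],[-0.6,-0.02,0,0,0,0],[-0.6,-0.02,0,0,0,0],[-0.6,-0.02,0,0,0,0],[0,0,0,0,0,0],[0,0,0,0,0,0]]
  ],
  "grip": 0.6
}}

```text
clock: 8.45
ee_pos: [0.4698, -0.0583, 0.1501]
ee_rot: [0.0, 0.638, 0.77, 0.0]
force: [-0.4, -0.2, 0.3]
gripper_width: 0.0339
gripper_force: 0.0
```

Run:
```python
from h import *
snap('wrist','wrist9');s=bot.observe();p=s['ee_pos'];d=p[:2]-[.5381,-.0158];print(p,s['gripper_width'],s['force'],d@[.98236,.187],d@[-.187,.98236])
```

```text
[ 0.47016885 -0.0582156   0.15006645] 0.03409802893641814 [-0.09532663  0.15872449 -0.03899207] -0.07466456491037607 -0.02896426058129911
```

View pics/wrist9.png

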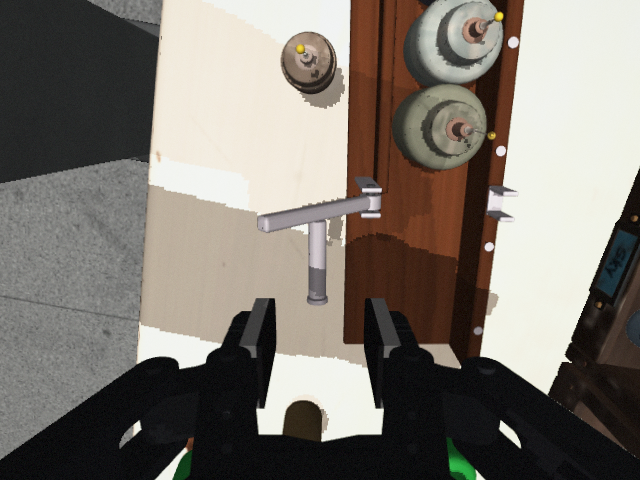

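All three bottles stand in contact; peg runs from (317,222) to its collar (317,299), right between the fingers' midline (320).

Run:
```python
from h import *
v=load('wrist1');w=load('wrist2');x=load('wrist9');s=load('side1')
rx=np.array([.98236,.187]);ry=np.array([-.187,.98236]);o=np.array([.5381,-.0158])
def rep(k,p,r): d=p[:2]-o; print(k,p.round(4),np.round([d@rx*1e3,d@ry*1e3,p[2]*1e3],1),[float(i) for i in r])
rep('collar',*tri((v,286,324),(w,193,109),(x,317,299)))
rep('collar+side',*tri((w,193,109),(x,317,299),(s,265+193/5.4545,190+352/5.4545)))
rep('root',*tri((v,275,276),(w,187,32),(x,317,222)))
rep('tip',*tri((v,236,283),(w,122,9),(x,264,223)))
rep('catch',*tri((v,409,230),(w,377,30),(x,502,203)))
rep('hinge',*tri((v,314,240),(w,254,31),(x,369,196)))
```

```text
collar [ 0.4721 -0.0782  0.0864] [-76.5 -49.   86.4] [0.3, 0.5, 0.6]
collar+side [ 0.4719 -0.0794  0.0817] [-76.9 -50.1  81.7] [1.7, 1.0, 1.2]
root [ 0.4642 -0.037   0.0856] [-76.6  -7.1  85.6] [1.4, 0.2, 1.5]
tip [ 0.4387 -0.0352  0.1085] [-101.2   -0.5  108.5] [1.2, 0.8, 0.4]
catch [ 0.571  -0.0101  0.0557] [33.3 -0.6 55.7] [0.2, 0.2, 0.3]
hinge [ 0.4936 -0.0228  0.043 ] [-45.    1.4  43. ] [0.6, 0.3, 0.6]
```

Request:
{"api": "step_arm", "payload": {
  "series": [
    [[-0.07,-0.06,-0.6,0,0,0],[0,0,-0.8,0,0,0],[0,0,-0.8,0,0,0],[0,0,-0.7,0,0,0],[0,0,-0.5,0,0,0],[0,0,0,0,0,0],[0,0,0,0,0,0]]
  ]
}}

```text
clock: 9.2
ee_pos: [0.4681, -0.0595, 0.0648]
ee_rot: [-0.0, 0.637, 0.771, -0.0]
force: [0.4, -0.1, 0.2]
gripper_width: 0.0344
gripper_force: 0.0
```

Request:
{"api": "step_arm", "payload": {
  "series": [
    [[0,0,0,0,0,0],[0,0,0,0,0,0],[0,0,0,0,0,0],[0,0,0,0,0,0],[0,0,0,0,0,0],[0,0,0,0,0,0]]
  ],
  "grip": 1,
  "squeeze": 30
}}

```text
clock: 9.8
ee_pos: [0.4682, -0.0597, 0.0653]
ee_rot: [0.001, 0.637, 0.77, 0.0]
force: [0.7, -0.6, 0.7]
gripper_width: 0.0087
gripper_force: 29.3
```

Run:
```python
from h import *
s=bot.observe();p=s['ee_pos'];d=p[:2]-[.5381,-.0158]
X,Y,Z=d@[.98236,.187],d@[-.187,.98236],p[2];print(p,s['force'],s['gripper_width'],X,Y)
# peg (TCP+19mm) -> radius from hinge (-45,52)
h=np.array([-.045,.052]);q=np.array([X,Z+.019])-h;a=np.arctan2(q[1],q[0]);print('r',np.hypot(*q),'a',a)
prev=None
for t in np.arange(a,-0.2,-.15):
    t=max(t,0);q=np.array([np.cos(t),np.sin(t)])*.045
    if prev is not None:
        e=q-prev;print(round(t,2),np.round([e[0]*.98236/.025,e[0]*.187/.025,e[1]/.025],2))
    prev=q
    if t==0:break
```

```text
[ 0.46818843 -0.05965241  0.06527555] [ 0.69958168 -0.62793227  0.65445973] 0.008736800578049294 -0.0768787353879889 -0.030005393552480306
r 0.04536479692559683 a 2.3500092751893638
2.2 [0.2  0.04 0.17]
2.05 [0.23 0.04 0.14]
1.9 [0.24 0.05 0.11]
1.75 [0.26 0.05 0.07]
1.6 [0.26 0.05 0.03]
1.45 [ 0.26  0.05 -0.01]
1.3 [ 0.26  0.05 -0.05]
1.15 [ 0.25  0.05 -0.09]
1.0 [ 0.23  0.04 -0.13]
0.85 [ 0.21  0.04 -0.16]
0.7 [ 0.19  0.04 -0.19]
0.55 [ 0.16  0.03 -0.22]
0.4 [ 0.12  0.02 -0.24]
0.25 [ 0.08  0.02 -0.26]
0.1 [ 0.05  0.01 -0.27]
0 [ 0.01  0.   -0.18]
```

Request:
{"api": "step_arm", "payload": {
  "series": [
    [[0.2,0.04,0.17,0,0,0],[0.23,0.04,0.14,0,0,0],[0.24,0.05,0.11,0,0,0],[0.26,0.05,0.07,0,0,0],[0,0,0,0,0,0]]
  ]
}}

```text
clock: 10.3
ee_pos: [0.4892, -0.0557, 0.0775]
ee_rot: [-0.001, 0.638, 0.77, -0.002]
force: [-4.2, -3.5, 7.4]
gripper_width: 0.0087
gripper_force: 30.4
```

Request:
{"api": "step_arm", "payload": {
  "series": [
    [[0.26,0.05,0.03,0,0,0],[0.26,0.05,-0.01,0,0,0],[0.26,0.05,-0.05,0,0,0],[0.25,0.05,-0.09,0,0,0],[0,0,0,0,0,0]]
  ]
}}

```text
clock: 10.8
ee_pos: [0.5158, -0.0505, 0.0735]
ee_rot: [-0.001, 0.638, 0.77, -0.001]
force: [-1.1, -3.6, -1.0]
gripper_width: 0.0086
gripper_force: 31.2
```

Request:
{"api": "step_arm", "payload": {
  "series": [
    [[0.23,0.04,-0.13,0,0,0],[0.21,0.04,-0.16,0,0,0],[0.19,0.04,-0.19,0,0,0],[0.16,0.03,-0.22,0,0,0],[0,0,0,0,0,0]]
  ]
}}

```text
clock: 11.3
ee_pos: [0.5361, -0.0465, 0.0556]
ee_rot: [-0.0, 0.637, 0.77, -0.001]
force: [-1.4, -4.3, -2.4]
gripper_width: 0.0086
gripper_force: 32.0
```

Run:
```python
from h import *
s=bot.observe();p=s['ee_pos'];d=p[:2]-[.5381,-.0158]
X,Y,Z=d@[.98236,.187],d@[-.187,.98236],p[2];print(p,s['force'],s['gripper_width'],X,Y)
h=np.array([-.045,.052]);q=np.array([X,Z+.019])-h;print('r',np.hypot(*q),'a',np.arctan2(q[1],q[0]))
```

```text
[ 0.53614904 -0.04647713  0.05562442] [-1.39705623 -4.29598767 -2.39218239] 0.008635926179905589 -0.0076531692851900986 -0.029771159086110204
r 0.043665204430511424 a 0.5446675854675416
```

Request:
{"api": "step_arm", "payload": {
  "series": [
    [[0.12,0.02,-0.24,0,0,0],[0.08,0.02,-0.26,0,0,0],[0.05,0.01,-0.26,0,0,0],[0.01,0,-0.12,0,0,0],[0,0,0,0,0,0]]
  ]
}}

```text
clock: 11.8
ee_pos: [0.5435, -0.0451, 0.0342]
ee_rot: [0.001, 0.637, 0.77, 0.0]
force: [0.4, -4.5, -0.5]
gripper_width: 0.0089
gripper_force: 33.5
```

Request:
{"api": "step_arm", "payload": {
  "series": [
    [[0,0,-0.06,0,0,0],[0,0,-0.06,0,0,0],[0,0,0,0,0,0],[0,0,0,0,0,0]]
  ]
}}

```text
clock: 12.2
ee_pos: [0.5437, -0.0451, 0.0321]
ee_rot: [0.001, 0.637, 0.77, 0.001]
force: [0.9, -3.8, 3.4]
gripper_width: 0.0087
gripper_force: 33.9
```

Request:
{"api": "step_arm", "payload": {
  "series": [
    [[0,0,-0.05,0,0,0],[0,0,0,0,0,0],[0,0,0,0,0,0]]
  ]
}}

```text
clock: 12.5
ee_pos: [0.5438, -0.0451, 0.0307]
ee_rot: [0.001, 0.637, 0.771, 0.001]
force: [3.3, -4.5, 3.4]
gripper_width: 0.0086
gripper_force: 34.1
```

Request:
{"api": "step_arm", "payload": {
  "series": [
    [[0,0,-0.05,0,0,0],[0,0,0,0,0,0],[0,0,0,0,0,0]]
  ]
}}

```text
clock: 12.8
ee_pos: [0.5439, -0.0451, 0.0295]
ee_rot: [0.001, 0.637, 0.771, 0.001]
force: [4.6, -3.3, 3.4]
gripper_width: 0.0089
gripper_force: 34.2
```

Run:
```python
from h import *
snap('side','side3');snap('scene','scene3');s=bot.observe();print(s['ee_pos'],s['force'])
```

```text
[ 0.54383395 -0.04505238  0.02945532] [ 3.89518411 -4.19286037  4.04104919]
```

Request:
{"api": "step_arm", "payload": {
  "series": [
    [[0,0,-0.05,0,0,0],[0,0,-0.05,0,0,0],[0,0,0,0,0,0],[0,0,0,0,0,0]]
  ]
}}

```text
clock: 13.3
ee_pos: [0.5439, -0.045, 0.0273]
ee_rot: [0.001, 0.637, 0.771, 0.001]
force: [3.3, -4.4, 5.3]
gripper_width: 0.0087
gripper_force: 34.4
```

Run:
```python
from h import *
snap('wrist','wrist10');s=bot.observe();print(s['ee_pos'],s['force'],s['torque'])
```

```text
[ 0.54393195 -0.0450489   0.02727523] [ 3.32275811 -3.0533251   6.07295138] [-0.77274083 -0.36545935 -0.04635923]
```

View pics/wrist10.png

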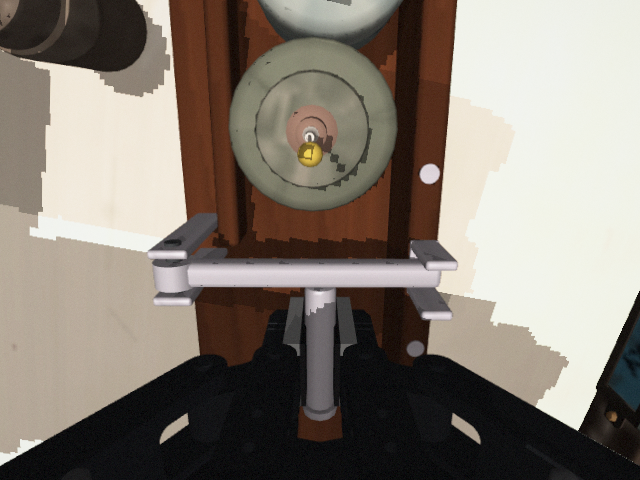

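The bar lies between the catch prongs at (435,275), clear of the bottle at (313,125). I'll push a little further to find the end stop.

Request:
{"api": "step_arm", "payload": {
  "series": [
    [[0,0,-0.06,0,0,0],[0,0,-0.06,0,0,0],[0,0,0,0,0,0],[0,0,0,0,0,0]]
  ]
}}

```text
clock: 13.75
ee_pos: [0.5441, -0.045, 0.0266]
ee_rot: [0.002, 0.637, 0.771, 0.001]
force: [-3.6, -4.2, 19.4]
gripper_width: 0.009
gripper_force: 35.8
```

Run:
```python
from h import *
snap('wrist','wrist11');snap('side','side4');s=bot.observe();print(s['ee_pos'],s['force'],s['torque'])
a=load('wrist10');b=load('wrist11')
for n,(x0,y0,x1,y1) in {'bartip':(395,255,445,292),'pegcollar':(300,400,342,422),'hinge':(150,240,190,305),'screw':(414,160,446,190),'barmid':(230,252,300,295)}.items():
    r=cv2.matchTemplate(b['frame'],a['frame'][y0:y1,x0:x1],cv2.TM_CCOEFF_NORMED);_,m,_,l=cv2.minMaxLoc(r);print(n,l[0]-x0,l[1]-y0,round(m,3))
# width of bar along its length -> depth
g=cv2.cvtColor(b['frame'],cv2.COLOR_RGB2GRAY)
for x in (200,230,260,290,370,400): print(x,g[252:296,x].tolist())
```

```text
[ 0.54401932 -0.04504016  0.02658616] [-3.37343565 -2.88913959 19.93818935] [-0.62493495  0.64513448 -0.04034754]
bartip 0 1 0.988
pegcollar 0 1 0.985
hinge -1 1 0.992
screw 0 0 0.991
barmid 0 1 0.996
200 [76, 78, 80, 79, 81, 84, 72, 74, 76, 83, 85, 98, 123, 146, 166, 178, 189, 201, 212, 220, 218, 219, 214, 210, 212, 211, 206, 209, 206, 207, 204, 204, 201, 190, 101, 184, 72, 66, 59, 58, 45, 29, 31, 35]
230 [31, 28, 29, 33, 31, 32, 30, 64, 81, 82, 86, 97, 115, 144, 168, 179, 190, 200, 208, 217, 218, 215, 215, 214, 210, 206, 207, 203, 203, 204, 202, 204, 200, 185, 176, 182, 58, 35, 28, 26, 32, 28, 30, 25]
260 [30, 30, 32, 34, 28, 31, 32, 64, 78, 82, 87, 97, 121, 145, 164, 175, 187, 196, 206, 219, 219, 216, 214, 212, 213, 209, 205, 204, 203, 202, 201, 202, 200, 189, 172, 184, 72, 34, 28, 35, 39, 32, 32, 35]
290 [31, 26, 29, 28, 29, 30, 32, 66, 73, 79, 87, 92, 117, 142, 169, 180, 187, 196, 208, 217, 218, 218, 215, 211, 208, 208, 206, 203, 202, 201, 199, 201, 197, 186, 172, 185, 95, 61, 61, 38, 33, 32, 33, 31]
370 [37, 38, 33, 32, 35, 36, 33, 68, 79, 79, 90, 96, 119, 144, 171, 182, 188, 195, 207, 214, 215, 214, 213, 209, 208, 207, 201, 199, 200, 199, 196, 196, 196, 186, 172, 183, 77, 32, 34, 34, 34, 36, 32, 36]
400 [19, 17, 21, 15, 20, 17, 20, 65, 75, 81, 87, 95, 121, 143, 166, 183, 192, 198, 205, 214, 216, 213, 214, 211, 206, 203, 203, 203, 199, 201, 198, 194, 191, 184, 174, 184, 61, 21, 21, 18, 21, 19, 17, 15]
```

Hard stop: the force rises from 6 to 20 N with no travel, and the bar's edges stay parallel at equal width, so it is level. I'll relax, open slightly and leave upward.

Request:
{"api": "step_arm", "payload": {
  "series": [
    [[0,0,0.06,0,0,0],[0,0,0.05,0,0,0],[0,0,0,0,0,0]]
  ]
}}

```text
clock: 14.15
ee_pos: [0.5439, -0.045, 0.027]
ee_rot: [0.001, 0.637, 0.771, 0.001]
force: [2.7, -4.5, 5.7]
gripper_width: 0.008
gripper_force: 34.6
```

Request:
{"api": "step_arm", "payload": {
  "series": [
    [[0,0,0,0,0,0],[0,0,0,0,0,0],[0,0,0,0,0,0],[0,0,0,0,0,0]]
  ],
  "grip": 0.78
}}

```text
clock: 14.55
ee_pos: [0.5417, -0.0444, 0.0255]
ee_rot: [-0.001, 0.637, 0.771, -0.0]
force: [-0.9, -0.0, 0.2]
gripper_width: 0.0186
gripper_force: 0.0
```

Request:
{"api": "step_arm", "payload": {
  "series": [
    [[0,0,0.2,0,0,0],[0,0,0.4,0,0,0],[0,0,0.6,0,0,0],[0,0,0.8,0,0,0],[0,0,0.8,0,0,0],[0,0,0.8,0,0,0],[0,0,0.8,0,0,0],[0,-0.3,0.4,0,0,0],[0,-0.3,0,0,0,0],[0,0,0,0,0,0]]
  ]
}}

```text
clock: 15.55
ee_pos: [0.5425, -0.0612, 0.1461]
ee_rot: [0.0, 0.638, 0.77, -0.0]
force: [0.8, 1.0, -1.3]
gripper_width: 0.0187
gripper_force: 0.0
```

Run:
```python
from h import *
w=snap('wrist','wrist12');s=snap('side','side5');print(bot.observe()['force'])
a=cv2.resize(w['frame'][0:360,120:600,::-1],(400,300));b=cv2.resize(s['frame'][170:350,230:410,::-1],(400,400),interpolation=cv2.INTER_CUBIC)
m=np.zeros((400,800,3),np.uint8);m[:300,:400]=a;m[:,400:]=b;cv2.imwrite('pics/final.png',m)
```

```text
[-0.08004653 -0.49271656 -0.49516832]
```

View pics/final.png

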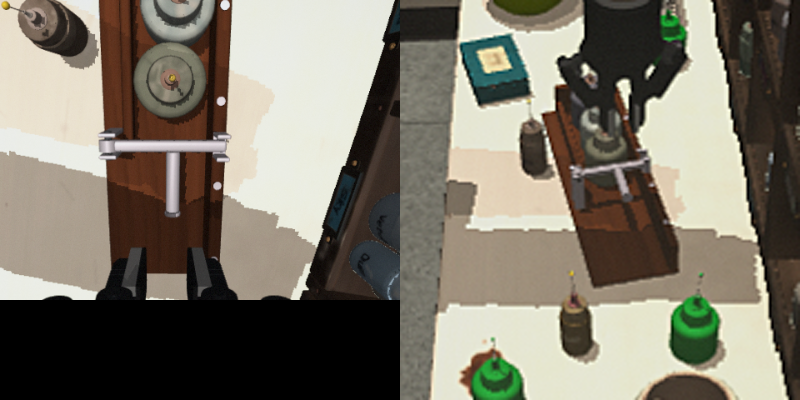

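Bar lies across the lane into the catch (wrist crop 105–228,146; side crop 577,172 to 648,161), bottles and bystanders in place. One numeric level check, then hand in.

Run:
```python
from h import *
w=load('wrist12');v=load('wrist11');s=load('side5')
print('tip',tri((w,391,175),(s,341.6,242.5)),'hinge',tri((w,246,175),(s,309.7,247.4)))
# vertical extent (edges) of the bar in wrist11 vs wrist12 at hinge-side and tip-side columns
def bar(c,x,y0,y1):
    g=cv2.GaussianBlur(cv2.cvtColor(c['frame'],cv2.COLOR_RGB2GRAY),(5,1),0)[y0:y1,x].astype(float);i=np.where(g>110)[0];return y0+(i[0]+i[-1])/2,len(i)
for n,xv,xw in (('near hinge',215,272),('near tip',395,372)):
    (a,la),(b,lb)=bar(v,xv,252,296),bar(w,xw,155,195); 
    # same rack-y line: height from each pair of rays at bar plane y=0
    rx=np.array([.98236,.187]);ry=np.array([-.187,.98236]);o=np.array([.5381,-.0158])
    out=[]
    for c,x,y in ((v,xv,a),(w,xw,b)):
        O,r=ray(c,x,y); out.append((( O[:2]-o)@ry,r[:2]@ry/-r[2],O[2]))
    (y1,k1,z1),(y2,k2,z2)=out
    z=(y1+k1*z1-y2-k2*z2)/(k1-k2); print(n,'z',round(z,4),la,lb)
```

```text
tip (array([ 0.57523364, -0.01006233,  0.05131598]), [np.float64(0.9), np.float64(0.9)]) hinge (array([ 0.49378832, -0.02573181,  0.05367965]), [np.float64(2.0), np.float64(2.0)])
near hinge z 0.0545 23 13
near tip z 0.0544 23 13
```

Both ends of the bar are at the same height (54 mm at the top edge, 52 mm at the axis), so it is level and in its catch.

```bash
python3 -c "
from rig import bot
print(bot.sign_off())"
```

```text
the job is handed in; nothing more can be done
None
```

The last bottle was slid along the rail until it touched the other two, the latch bar was swung down level into its catch, and the job was handed in at about 16 s on the robot's clock with nothing else seen to move.

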